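Stow the phone charger under the organiser's flap

ROBOT

A 6-joint arm with a two-finger parallel gripper is mounted at the origin on the work surface. World frame = base frame: x ahead of the robot, y to its left, z up, the work surface at z = 0. Lengths are in m, angles in rad, forces in N, time in s.
With the tool pointing down it reaches from about 0.325 to 0.85 m from the base axis. Payload 4.4 kg.
Tool frame: the origin (TCP) lies on the centre line of the jaws, within the pads' length; the fingertips stand ahead of it and the grasp point (between the pads) lies 3 mm ahead of it (arm.finger_overhang is the z of the fingertips in the tool frame, in m); z points along the fingers, y is the line along which they close (so a half turn about z gives the same grasp; the last joint's range is limited). The gripper opens to 94 mm and grips with 3 to 60 N. Pads are 16 mm wide; open, the fingers measure 119 mm over their backs; the gripper's body (75 mm by 177 mm) begins 78 mm behind the grasp point.
Start: joints at [1.155, 0.207, 1.542, -0, 1.393, -0.15], TCP at [0.15, 0.555, 0.227] pointing down, gripper open.
Joint ranges: [-2.73, 2.73], [-0.86, 2.22], [0.23, 2.46], [-1.11, 4.25], [0.08, 2.63], [-2.82, 2.82]. Speed limits (rad/s): [2.79, 2.79, 3.14, 3.14, 3.14, 3.14].

INTERFACE

Orientations are given as [roll, pitch, yaw] about the fixed x, y, z axes, in that order (R = Rz(yaw) Ry(pitch) Rx(roll)).
In Python, from plant import arm gives the robot as it stands.
- The arm moves only by the shell command python3 -m creep 'ROWS' [FORCE]. ROWS is text: rows parted by semicolons, each of 5 numbers parted by spaces: the shift along the tool's x, y, z in mm, then the turn about the tool's z in degrees, then the opening, from -1 (shut) to 1 (fully open). A call has 1 to 12 rows; each row shifts and turns the commanded pose from where the row before left it, along the tool's axes as they then stand; what a row does not reach is not made up. A row lasts 1/10 s, in which the tool goes at most 50 mm and 8.59 degrees, less where a joint would pass 70% of its speed; a pose out of reach is approached as far as the arm can. A call with a gripper value outside its range is refused whole. The fingers move at their own pace and stop on an object; FORCE is the grip in N (left out, the last holds). Time passes only in rows, so rows that do not move let the fingers close. It gives the time, the measured TCP pose, the force, the opening and the grip force at its end, in the units of the state.
- arm.get_obs(): the state, without advancing time (a new reading comes with each control period).
- arm.snapshot(name): name is "scene" or "top" or "wrist"; returns (picture, depth): 384x512x3 uint8, red, green, blue; 384x512 float32, m along the optical axis (not along the pixel's ray), 0 where there is no reading.
- arm.camera_params(name): a dict with "fov_y" (degrees; the focal length in pixels is half the picture's height over the tangent of half this angle, whatever the lens; pixels are square), "cx", "cy" (the principal point, pixels), "R" (3x3) and "t" (3): a world point X has camera coordinates R X + t. Camera axes: x right, y down, z forward; pixel columns grow to the right and rows downward; lengths in m; the calibration is good to about 2 mm. The wrist camera is an equidistant fisheye: a pixel r from the principal point sees the ray r / f radians off the axis. A picture is of the moment at which its call begins: read the wrist's pose just before it. camera_params takes no time and is no camera call; for the wrist camera it gives the pose at the moment of the call.
- arm.hand_in(): hands the job in; it is judged then, once.
Trained networks look in the newest picture that a camera, given by its name, has taken for a name from the list of things; names that differ only in an ending like _2 or _b are one class to them, and where a whole thing is asked for, a point or a joint stands for the part that bears it (a point fixed in the world has none). Each returns a list of dicts, best first, with "p" (0 to 1); they miss things now and then, are a little off and sometimes report something else, mostly with a low value. They report only what shows in the picture. A call takes as long as a camera call. They do not tell look-alikes from the thing itself.
- arm.masks_of(thing, camera): "pixels" (384x512 bool, what is visible of it) and "at" ([column, row] in pixels, amid what is visible of it).
- arm.pinpoint(thing, camera): "at" ([column, row] in pixels: a listed point, or the origin of a listed thing).
The state is a dict: "time_s": time; "joint_pos": joint angles; "qd": joint speeds; "tau": joint torques, N m; "ee_pos": TCP position; "eef_rot": TCP orientation; "wrist_force": force on the tool from outside, world axes, zero at the start; "moment": the same for the moment, N m; "gripper_width": finger opening in m; "grip_force": force on a finger pad.
Only numpy, scipy, OpenCV 4.12 (cv2) and the standard library are available. Lean on these libraries where they do the work, as an engineer would, in place of code of your own. Each camera call takes 0.05 s, during which the arm holds its last target. There are 200 camera calls.

TASK

Lift the hinged flap of the wooden desk organiser until it stands upright, then pick up the white plug-in phone charger (the block with two metal prongs) and set it down flat on the floor of the lower tier that the flap covered, carried all the way down rather than dropped. Leave the flap standing open so that the cable can go in later, and leave the similar white earbud case where it lies.

Things in the scene. Friction and masses are not known exactly. Their poses are not given: they have to be found in the camera images.
- organiser: Fixed light wooden box, 200 (x) by 270 (y) by 62 mm high, walls 6 mm; origin: centre of underside, z up. At y 33 to 129 mm an open shallow tray (floor 36 mm up) with note pad and eraser. At y -129 to 27, x -94 to 94 mm the empty lower tier (floor 6 mm up, its middle at y -51), covered by the flap at first. The flap's hinge line runs along x at y 27, z 47 mm, over the partition.
- flap (a joint): Flap angle, rad. 0: level, its top 50 mm above the desk; grows as the free edge (organiser's -y side) rises, turning about the organiser's -x axis; 1.57 upright, stop at 1.75, leaning over the tray. Starts at 0 to 0.2. The flap is a darker wood board, 184 by 144 by 6 mm. Its stiff hinge (about 0.2 Nm) holds it wherever it is left.
- flap_grip (a point): Grip point on the wooden tab that stands up 36 mm from the flap's top face at the middle of its free edge. Tab 12 mm thick (organiser's x: pinch across this), 22 mm wide. The point is 23 mm above that face; from the hinge line 132 mm out along the board, 26 mm square to it. Axes turn with the flap. A gripper kept pointing down can carry it along the arc: the tab turns between the pads.
- charger: White plastic charger block, 46 mm (x) by 42 mm (y) by 28 mm high, about 80 g, lying flat on the desk, with two small flat steel prongs that stand out 18 mm from its +x face, 14 mm up. Origin: centre of the block's underside, z up. Grip it across its y (42 mm).
- earbud_case: White plastic pill-shaped earbud case, 68 (x) by 44 by 24 mm high, no prongs; origin: centre of its underside. Leave it alone. It, the charger, a roll of tape and a small black stapler lie on the open desk on the organiser's -y side, in places that change, centres at least 110 mm apart.
Things that resemble listed ones, but are neither listed nor needed, are in the scene too. What is shaped like the charger but blue, orange or yellow is not meant.

How it is judged:
On the way, in this order (a step that is already met when the one before it is completed fails the run):
1. the flap is lifted to about upright (beyond 1.2 rad) (value of joint flap above 1.2 rad), for 0.2 s.
2. the charger is held in the fingers low in the lower tier: its underside less than 30 mm above the desk, so within 24 mm of the tier's floor (x of charger in the frame of organiser between -0.094 and 0.094 m and y of charger in the frame of organiser between -0.129 and 0.027 m and z of charger in the frame of organiser below 0.03 m and contact force between the fingers and charger above 0.3 N), for 0.05 s.
At the end, for the whole second after the job is handed in: The charger lies at rest in the lower tier, upright as it was on the desk (within 0.2 rad of level) with its underside within 12 mm of the tier's floor, and the flap still stands open by more than 1.0 rad (x of charger in the frame of organiser between -0.094 and 0.094 m and y of charger in the frame of organiser between -0.129 and 0.027 m and z of charger in the frame of organiser below 0.018 m and angle between charger's own z axis and vertical below 0.2 rad and linear speed of charger below 0.03 m/s and value of joint flap above 1 rad); the robot touches nothing.
It fails at once if the earbud case is moved by more than 30 mm (distance of earbud_case from where it was at the start of the episode above 0.03 m).
It also fails if it takes over 58 s, if anything falls off the work surface, if the arm or the gripper's body presses on something with over 40 N, if the wrist force passes 120 N, or if a joint passes its speed limit or range.

## Working session

There is one attempt and no reset: what is moved stays moved. The work goes in short steps, Python scripts to look and compute and a shell command to move; the robot and the scene stay as the last step left them, time stands still between calls to the robot, and variables do not carry over. Pictures are saved under pics/ and viewed, at most 10 in all, crops included, and the job is handed in when it is done.

```bash
ls; mkdir -p pics
cat > h.py <<'E'
import numpy as np, cv2
from plant import arm
from scipy.spatial.transform import Rotation as Ro
def K(p,h=384): return h/2/np.tan(np.radians(p["fov_y"]/2))
def ray(p,px,fish=False):
    f=K(p);u=(px[0]-p["cx"])/f;v=(px[1]-p["cy"])/f
    if fish:
        r=np.hypot(u,v)+1e-9; d=np.array([np.sin(r)*u/r,np.sin(r)*v/r,np.cos(r)])
    else: d=np.array([u,v,1.])
    R=np.array(p["R"]);t=np.array(p["t"]); return -R.T@t, R.T@d   # origin, dir (z-depth scale if pinhole)
def atdepth(p,px,z,fish=False):
    o,d=ray(p,px,fish)
    if fish:
        dc=np.array(p["R"])@d; return o+d*z/dc[2]
    return o+d*z
def cross(rs):
    A=np.zeros((3,3));b=np.zeros(3)
    for o,d in rs:
        d=d/np.linalg.norm(d);P=np.eye(3)-np.outer(d,d);A+=P;b+=P@o
    x=np.linalg.solve(A,b); return x,[np.linalg.norm(np.cross(x-o,d/np.linalg.norm(d)))for o,d in rs]
def save(n,im): cv2.imwrite("pics/"+n+".png",im[:,:,::-1])
def med(d,px,k=2):
    c,r=int(round(px[0])),int(round(px[1]));w=d[max(0,r-k):r+k+1,max(0,c-k):c+k+1];w=w[w>0];return np.median(w) if w.size else 0
E
cat > a.py <<'E'
from h import *
np.set_printoptions(precision=3,suppress=True)
ims=[]
for c in ["scene","top"]:
    im,d=arm.snapshot(c);np.save(c+"_d.npy",d);p=arm.camera_params(c);ims.append(im.copy())
    for th in ["charger","earbud_case","flap_grip","flap","organiser"]:
        for m in arm.masks_of(th,c)[:4]:
            print(c,th,"mask",round(m["p"],2),np.round(m["at"]),m["pixels"].sum(),atdepth(p,m["at"],med(d,m["at"])))
        for m in arm.pinpoint(th,c)[:4]:
            print(c,th,"pin",round(m["p"],2),np.round(m["at"]),atdepth(p,m["at"],med(d,m["at"])))
save("both",cv2.resize(np.vstack(ims),None,fx=.78,fy=.78)); save("s0",ims[0]);save("t0",ims[1])
print(arm.get_obs(),arm.finger_overhang)
E
python3 a.py
```

```text
pics
scene charger mask 0.82 [238. 167.] 302 [ 0.329 -0.156  0.027]
scene charger mask 0.79 [271. 184.] 302 [ 0.343 -0.047  0.028]
scene charger mask 0.72 [231. 206.] 321 [ 0.453 -0.113  0.025]
scene charger mask 0.52 [225. 138.] 242 [ 0.251 -0.238  0.027]
scene charger pin 0.7 [239. 172.] [ 0.338 -0.147  0.02 ]
scene charger pin 0.64 [225. 138.] [ 0.25  -0.237  0.027]
scene charger pin 0.6 [232. 207.] [ 0.454 -0.112  0.024]
scene charger pin 0.51 [270. 186.] [ 0.35  -0.045  0.028]
scene earbud_case mask 0.69 [183. 185.] 351 [ 0.447 -0.268  0.024]
scene earbud_case pin 0.67 [182. 188.] [ 0.454 -0.268  0.019]
scene flap_grip mask 0.72 [292. 262.] 4049 [0.548 0.103 0.053]
scene flap_grip pin 0.97 [271. 245.] [0.546 0.044 0.088]
scene flap mask 0.77 [289. 264.] 3914 [0.557 0.099 0.053]Traceback (most recent call last):
  File "a.py", line 9, in <module>
    for m in arm.pinpoint(th,c)[:4]:
             ~~~~~~~~~~~~^^^^^^
ValueError: it knows: charger, earbud_case, flap_grip, organiser
```

```bash
sed -i 's/"flap_grip","flap"/"flap_grip"/' a.py; python3 a.py
```

```text
scene charger mask 0.85 [233. 202.] 305 [ 0.439 -0.115  0.028]
scene charger mask 0.73 [270. 184.] 315 [ 0.342 -0.048  0.026]
scene charger mask 0.69 [238. 167.] 269 [ 0.327 -0.155  0.024]
scene charger mask 0.57 [225. 139.] 252 [ 0.253 -0.238  0.027]
scene charger pin 0.84 [232. 203.] [ 0.444 -0.115  0.027]
scene charger pin 0.79 [224. 140.] [ 0.257 -0.237  0.025]
scene charger pin 0.54 [270. 188.] [ 0.352 -0.045  0.024]
scene charger pin 0.52 [236. 171.] [ 0.343 -0.155  0.025]
scene earbud_case mask 0.62 [186. 184.] 353 [ 0.441 -0.262  0.022]
scene earbud_case pin 0.84 [185. 186.] [ 0.447 -0.26   0.022]
scene flap_grip mask 0.93 [292. 262.] 4102 [0.548 0.104 0.052]
scene flap_grip pin 0.87 [271. 245.] [0.545 0.044 0.088]
scene flap_grip pin 0.42 [307. 278.] [0.57  0.153 0.05 ]
scene organiser mask 0.64 [306. 270.] 8905 [0.554 0.142 0.051]
top charger mask 0.79 [347. 265.] 386 [ 0.249 -0.255  0.028]
top charger mask 0.75 [265. 229.] 279 [ 0.337 -0.054  0.028]
top charger mask 0.71 [290. 187.] 343 [ 0.442 -0.117  0.029]
top charger pin 0.83 [341. 270.] [ 0.237 -0.241  0.029]
top char
[... 269 characters left out ...]
.264  0.023]
top flap_grip mask 0.61 [204. 145.] 4110 [0.543 0.099 0.054]
top flap_grip pin 0.7 [227. 146.] [0.534 0.041 0.084]
top organiser mask 0.74 [190. 143.] 8407 [0.549 0.136 0.052]
top organiser pin 0.87 [190. 144.] [0.546 0.134 0.052]
{'time_s': 1.3, 'joint_pos': array([ 1.155,  0.207,  1.542,  0.   ,  1.393, -0.151]), 'qd': array([ 0.001, -0.001,  0.002, -0.001,  0.001, -0.   ]), 'tau': array([ -0.001, -37.089, -28.175,   0.07 ,   0.028,  -0.   ]), 'ee_pos': array([0.151, 0.555, 0.227]), 'eef_rot': array([-3.142, -0.   ,  2.877]), 'wrist_force': array([-0.171, -0.754,  0.124]), 'moment': array([-0.008, -0.034, -0.002]), 'grip_force': 0.0, 'gripper_width': 0.09416276776783934} 0.022
```

View pics/both.png

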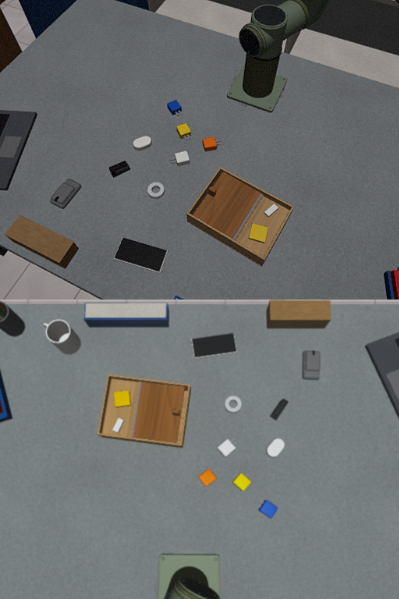

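The white pronged block at scene (232,203) / top (289,188) is the charger. It could be confused with the earbud case at scene (185,186) (white, pill-shaped), or with the orange (270,186), yellow (237,169) and blue (225,139) blocks. I'll check it in one crop and fit poses at the same time.

```bash
cat > b.py <<'E'
from h import *
np.set_printoptions(precision=4,suppress=True)
def cloud(c):
    p=arm.camera_params(c);d=np.load(c+"_d.npy");f=K(p);v,u=np.mgrid[:384,:512]
    X=np.stack([(u-p["cx"])/f*d,(v-p["cy"])/f*d,d],-1);return (X-np.array(p["t"]))@np.array(p["R"])
for c,n in [("scene","s0"),("top","t0")]:
    im=cv2.imread(f"pics/{n}.png")[:,:,::-1];W=cloud(c)
    near=lambda x,y,r:np.hypot(W[...,0]-x,W[...,1]-y)<r
    for nm,x,y in [("charger",.441,-.116),("case",.435,-.265)]:
        m=near(x,y,.05)&(W[...,2]>.018)&(W[...,2]<.04)
        P=W[m]; r=cv2.minAreaRect((P[:,:2]*1000).astype(np.float32));print(c,nm,m.sum(),np.median(P[:,2]),r)
        m=near(x,y,.06)&(W[...,2]>.006)&(W[...,2]<.04);P=W[m];r=cv2.minAreaRect((P[:,:2]*1000).astype(np.float32));print("   low",r)
    m=near(.55,.135,.2)&(W[...,2]>.056)&(W[...,2]<.066)
    P=W[m];r=cv2.minAreaRect((P[:,:2]*1000).astype(np.float32));print(c,"org rim",m.sum(),np.median(P[:,2]),r)
    m=near(.54,.043,.03)&(W[...,2]>.07)&(W[...,2]<.12)
    P=W[m];print(c,"tab",m.sum(),P.mean(0),P.min(0),P.max(0),cv2.minAreaRect((P[:,:2]*1000).astype(np.float32)))
    np.save(c+"_W.npy",W)
ps=[]
for th,a,b in [("charger",(232,203),(288.5,189)),("grip",(271,245),(227,146)),("case",(184,186),(349.5,194))]:
    print(th,cross([ray(arm.camera_params("scene"),a),ray(arm.camera_params("top"),b)]))
s=cv2.imread("pics/s0.png")[:,:,::-1];t=cv2.imread("pics/t0.png")[:,:,::-1]
g=lambda im,x,y,w=34:cv2.resize(im[y-w:y+w,x-w:x+w],(390,390),interpolation=cv2.INTER_CUBIC)
save("crop",np.hstack([g(s,232,205),g(t,290,188)]))
E
python3 b.py
```

```text
scene charger 248 0.026486727463332672 ((440.9462890625, -123.25593566894531), (45.10401916503906, 62.350772857666016), 41.34906768798828)
   low ((442.80145263671875, -115.86807250976562), (58.39964294433594, 71.59583282470703), 43.476932525634766)
scene case 265 0.023119811105756317 ((438.9644775390625, -275.5174255371094), (45.57685852050781, 63.668495178222656), 36.74557113647461)
   low ((438.4871826171875, -276.20147705078125), (47.03769302368164, 66.24311065673828), 47.84414291381836)
scene org rim 1743 0.059264200853849563 ((551.673095703125, 147.0196990966797), (270.4943542480469, 203.89306640625), 82.85513305664062)
scene tab 71 [0.5422 0.0458 0.0867] [0.5336 0.0346 0.0704] [0.5475 0.0558 0.0985] ((540.0755004882812, 45.17914581298828), (22.186159133911133, 12.649094581604004), 82.78528594970703)
top charger 306 0.02755436932420703 ((441.1305236816406, -121.40087127685547), (41.116004943847656, 62.054534912109375), 45.108360290527344)
   low ((436.5128479003906, -132.26690673828125), (82.69091033935547, 68.21607208251953), 70.59832000732422)
top case 390 0.02366059880522319
[... 164 characters left out ...]
8691406, 82.8403549194336), 6.369816780090332)
top org rim 1986 0.05905341677913058 ((553.3740234375, 148.23934936523438), (271.07196044921875, 201.14955139160156), 82.7942123413086)
top tab 65 [0.5385 0.0449 0.0888] [0.5332 0.0335 0.0707] [0.5471 0.0564 0.0963] ((540.0585327148438, 45.349937438964844), (23.16962432861328, 12.327359199523926), 82.458984375)
charger (array([ 0.4391, -0.1158,  0.0199]), [np.float64(0.002902843115682451), np.float64(0.0029028431156825365)])
grip (array([0.5367, 0.0408, 0.0718]), [np.float64(7.940687695783987e-05), np.float64(7.940687695781853e-05)])
case (array([ 0.4304, -0.2761, -0.0098]), [np.float64(0.0022630174062596483), np.float64(0.0022630174062597155)])
```

View pics/crop.png

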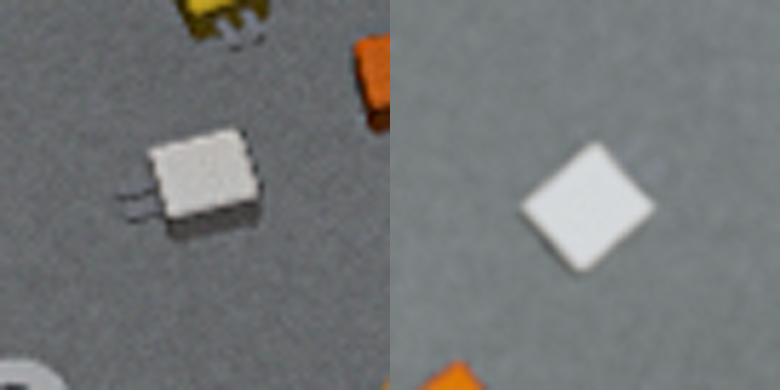

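The crop shows a white rectangular block with two prongs pointing left in the scene view, which is world +x/-y, so its yaw is about -45°. That confirms it is the charger. The organiser is at (0.553, 0.148) with yaw -7.2°. The tab is at (0.540, 0.046, ~0.085), which agrees with the hinge geometry at θ≈0.09. First I'll turn the tool to yaw 82.8°, then travel to a point above the tab.

```bash
python3 -m creep '0 0 0 8.2 1;0 0 0 8.2 1;0 0 0 8.2 1;0 0 0 8.2 1;0 0 0 8.2 1;0 0 0 8.2 1;0 0 0 8.2 1;0 0 0 8.2 1;0 0 0 8.2 1;0 0 0 8.2 1'; python3 -m creep '-33 32 0 0 1;-33 32 0 0 1;-33 32 0 0 1;-33 32 0 0 1;-33 32 0 0 1;-33 32 0 0 1;-33 32 0 0 1;-33 32 0 0 1;-33 32 0 0 1;-33 32 0 0 1;-33 32 0 0 1;-33 32 0 0 1'
```

```text
time_s: 2.3
ee_pos: [0.1505, 0.555, 0.2275]
eef_rot: [3.142, -0.0, 1.44]
wrist_force: [0.5, 0.2, 0.2]
gripper_width: 0.0941
grip_force: 0.0
time_s: 3.5
ee_pos: [0.483, 0.1124, 0.2277]
eef_rot: [3.141, -0.0, 1.445]
wrist_force: [0.8, 1.3, -0.3]
gripper_width: 0.0942
grip_force: 0.0
```

```bash
cat > w.py <<'E'
import sys,pickle
from h import *
np.set_printoptions(precision=4,suppress=True)
th=sys.argv[1];n=sys.argv[2]
o=arm.get_obs();p=arm.camera_params("wrist");im,d=arm.snapshot("wrist");save(n,im);np.save(n+"_d.npy",d);pickle.dump(p,open(n+".pkl","wb"))
print(o["ee_pos"],o["eef_rot"],o["time_s"])
for m in arm.pinpoint(th,"wrist")[:4]: 
    print("pin",round(m["p"],2),np.round(m["at"],1),atdepth(p,m["at"],med(d,m["at"]),True))
for m in arm.masks_of(th,"wrist")[:4]: print("mask",round(m["p"],2),np.round(m["at"],1),m["pixels"].sum(),atdepth(p,m["at"],med(d,m["at"]),True))
# cloud
f=K(p);v,u=np.mgrid[:384,:512];a=(u-p["cx"])/f;b=(v-p["cy"])/f;r=np.hypot(a,b)+1e-9;k=np.tan(np.minimum(r,1.5))/r*d
X=np.stack([a*k,b*k,d],-1);W=(X-np.array(p["t"]))@np.array(p["R"]);W[d==0]=9;np.save(n+"_W.npy",W)
E
python3 w.py flap_grip w1
python3 -m creep '-20 22 0 0 1;-20 22 0 0 1;-20 21 0 0 1;0 0 30 0 1;0 0 30 0 1;0 0 0 0 1'; python3 w.py flap_grip w2
python3 - <<'E'
from h import *
import pickle
for n in ["w1","w2"]:
    W=np.load(n+"_W.npy");m=(np.hypot(W[...,0]-.54,W[...,1]-.045)<.03)&(W[...,2]>.07)&(W[...,2]<.12);P=W[m]
    print(n,m.sum(),P.min(0),P.max(0),cv2.minAreaRect((P[:,:2]*1000).astype(np.float32)))
    m=(W[...,2]>.0915)&m;P=W[m]; print(cv2.minAreaRect((P[:,:2]*1000).astype(np.float32)) if len(P) else 0)
E
```

```text
[0.483  0.1124 0.2277] [ 3.1408 -0.0004  1.4453] 3.5
pin 0.77 [316.1 237.6] [0.5403 0.0484 0.0918]
pin 0.45 [305.6 140.6] [0.5444 0.1488 0.0503]
time_s: 4.25
ee_pos: [0.5347, 0.048, 0.1629]
eef_rot: [-3.131, 0.0, 1.447]
wrist_force: [-1.2, 0.2, -0.1]
gripper_width: 0.0941
grip_force: 0.0
[0.5347 0.048  0.1629] [-3.1311  0.0001  1.4469] 4.25
pin 0.71 [263.3 201.6] [0.5404 0.0494 0.0914]
pin 0.59 [260.3  91.2] [0.5492 0.1393 0.0512]
mask 0.97 [264.1 135.5] 30200 [0.5476 0.0992 0.0531]
w1 317 [0.53229132 0.03454841 0.07014856] [0.54631614 0.05591122 0.09360467] ((539.6189575195312, 45.26091384887695), (21.169597625732422, 13.134202003479004), 84.95564270019531)
((539.7097778320312, 45.04400634765625), (20.43596839904785, 11.53105354309082), 80.79228210449219)
w2 450 [0.53286195 0.03357812 0.07094403] [0.54646678 0.05580576 0.0939305 ] ((539.7155151367188, 44.57984924316406), (21.709680557250977, 11.656249046325684), 83.66070556640625)
((539.6419677734375, 44.577144622802734), (21.076093673706055, 11.213178634643555), 82.74640655517578)
```

View pics/w2.png

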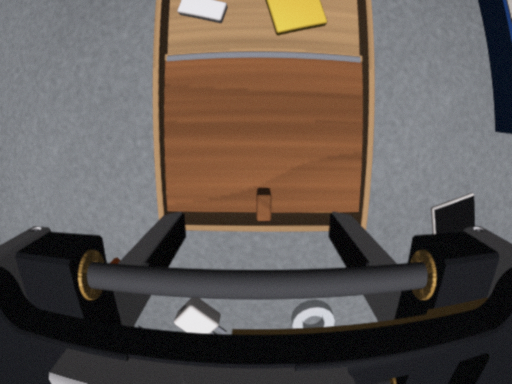

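The tab sits at pixel (264,203), between the open fingers, and its top at z≈0.093 gives θ≈0.05. I'll descend and pinch it.

```bash
python3 -m creep '-3 5 0 0 1;0 0 25 0 1;0 0 25 0 1;0 0 20 0 1;0 0 7 0 1;0 0 0 0 1;0 0 0 0 -1;0 0 0 0 -1;0 0 0 0 -1;0 0 0 0 -1;0 0 0 0 -1;0 0 0 0 -1' 25; python3 -m creep '0 0 0 0 -1;0 0 0 0 -1;0 0 0 0 -1'
```

```text
time_s: 5.6
ee_pos: [0.5437, 0.0429, 0.0906]
eef_rot: [3.141, 0.0, 1.446]
wrist_force: [-0.5, -0.8, 0.4]
gripper_width: 0.0495
grip_force: 0.0
time_s: 5.9
ee_pos: [0.5436, 0.0429, 0.0904]
eef_rot: [-3.141, 0.0, 1.446]
wrist_force: [-0.0, 0.2, -0.0]
gripper_width: 0.0255
grip_force: 0.0
```

```bash
python3 -m creep '2 -4 4 0 -1;0 0 0 0 -1;0 0 0 0 -1;0 0 0 0 -1;0 0 0 0 -1'
python3 - <<'E'
import numpy as np
# grip point path, small margin; steps in (dx,dz) mm of tool
t=np.linspace(.05,1.52,25);y=-(132*np.cos(t)-29*np.sin(t));z=132*np.sin(t)+29*np.cos(t)
print(";".join(f"{a:.1f} 0 {-b:.1f} 0 -1" for a,b in zip(np.diff(y),np.diff(z))))
E
```

```text
time_s: 6.4
ee_pos: [0.539, 0.0458, 0.0857]
eef_rot: [-3.139, -0.0, 1.446]
wrist_force: [-0.4, 2.0, -2.7]
gripper_width: 0.012
grip_force: 25.0
2.4 0 -7.9 0 -1;2.9 0 -7.8 0 -1;3.4 0 -7.6 0 -1;3.8 0 -7.3 0 -1;4.3 0 -7.1 0 -1;4.7 0 -6.8 0 -1;5.1 0 -6.5 0 -1;5.5 0 -6.2 0 -1;5.9 0 -5.8 0 -1;6.2 0 -5.5 0 -1;6.5 0 -5.1 0 -1;6.8 0 -4.7 0 -1;7.1 0 -4.2 0 -1;7.4 0 -3.8 0 -1;7.6 0 -3.3 0 -1;7.8 0 -2.9 0 -1;7.9 0 -2.4 0 -1;8.1 0 -1.9 0 -1;8.2 0 -1.4 0 -1;8.2 0 -0.9 0 -1;8.3 0 -0.4 0 -1;8.3 0 0.1 0 -1;8.3 0 0.6 0 -1;8.2 0 1.1 0 -1
```

Width is 12 mm at 25 N, so the tab is held. Now I'll carry it along the arc.

```bash
python3 -m creep '2.4 0 -7.9 0 -1;2.9 0 -7.8 0 -1;3.4 0 -7.6 0 -1;3.8 0 -7.3 0 -1;4.3 0 -7.1 0 -1;4.7 0 -6.8 0 -1;0 0 0 0 -1'
python3 - <<'E'
from h import *
o=arm.get_obs();print(o["wrist_force"],o["grip_force"])
h=np.array([.5559,.1743]);e=h-o["ee_pos"][:2];u=np.array([.125,.992]);Y=e@u*1000;Z=o["ee_pos"][2]*1000-3-47
print(Y,Z,np.hypot(Y,Z),np.arctan2(Z,Y)-np.arctan2(29,132))
E
```

```text
time_s: 7.1
ee_pos: [0.5418, 0.0676, 0.132]
eef_rot: [-3.14, -0.0, 1.446]
wrist_force: [-7.4, 1.7, -0.8]
gripper_width: 0.0121
grip_force: 25.0
[-7.35051881  1.65184482 -0.75929876] 25.00012457370758
107.6433417136333 82.0067884403789 135.32258630983628 0.4347732348025261
```

```bash
python3 -m creep '5.1 0 -6.5 0 -1;5.5 0 -6.2 0 -1;5.9 0 -5.8 0 -1;6.2 0 -5.5 0 -1;6.5 0 -5.1 0 -1;6.8 0 -4.7 0 -1;7.1 0 -4.2 0 -1;7.4 0 -3.8 0 -1;7.6 0 -3.3 0 -1;0 0 0 0 -1';  python3 -m creep '7.8 0 -2.9 0 -1;7.9 0 -2.4 0 -1;8.1 0 -1.9 0 -1;8.2 0 -1.4 0 -1;8.2 0 -0.9 0 -1;8.3 0 -0.4 0 -1;8.3 0 0.1 0 -1;8.3 0 0.6 0 -1;8.2 0 1.1 0 -1;0 0 0 0 -1;0 0 0 0 -1;0 0 0 0 -1'
python3 - <<'E'
from h import *
o=arm.get_obs();print(o["wrist_force"],o["grip_force"])
h=np.array([.5559,.1743]);e=h-o["ee_pos"][:2];u=np.array([.125,.992]);Y=e@u*1000;Z=o["ee_pos"][2]*1000-3-47
print(Y,Z,np.hypot(Y,Z),np.arctan2(Z,Y)-np.arctan2(29,132))
E
```

```text
time_s: 8.1
ee_pos: [0.5492, 0.1257, 0.1766]
eef_rot: [-3.14, -0.0, 1.447]
wrist_force: [-5.9, 1.5, -3.1]
gripper_width: 0.012
grip_force: 25.0
time_s: 9.3
ee_pos: [0.5584, 0.1981, 0.1851]
eef_rot: [-3.14, -0.001, 1.446]
wrist_force: [-6.1, -0.3, -1.1]
gripper_width: 0.0118
grip_force: 25.0
[-6.07067731 -0.33049674 -1.12013197] 24.999893009662628
-23.93364314745878 135.1364290414516 137.23947583835047 1.5298246594053324
```

```bash
python3 -m creep '0 0 0 0 0.6;0 0 0 0 0.6;0 0 0 0 0.6;0 0 0 0 0.6;0 0 0 0 0.6;0 0 0 0 0.6;0 0 0 0 0.6;-15 0 0 0 0.6;-30 0 -10 0 0.6;-45 0 -20 0 1;-45 0 0 0 1;-45 0 0 0 1'; python3 -m creep '-45 0 0 -8 1;-15 0 0 -8.5 1;0 0 0 -8.5 1;0 0 0 -8.5 1;0 0 0 -8.5 1;0 0 0 -8.5 1;0 0 0 0 1'
python3 - <<'E'
from h import *
im,d=arm.snapshot("top");W=None
p=arm.camera_params("top");f=K(p);v,u=np.mgrid[:384,:512]
X=np.stack([(u-p["cx"])/f*d,(v-p["cy"])/f*d,d],-1);W=(X-np.array(p["t"]))@np.array(p["R"])
m=(np.hypot(W[...,0]-.556,W[...,1]-.19)<.1)&(W[...,2]>.1)&(W[...,2]<.22)
P=W[m];h=np.array([.5559,.1743]);y=(P[:,:2]-h)@np.array([.125,.992]);print(m.sum(),P[:,2].max(),np.median(y),y.min(),y.max())
save("t2",im[60:300,120:440])
E
```

```text
time_s: 10.5
ee_pos: [0.5363, 0.0161, 0.2151]
eef_rot: [3.139, 0.001, 1.446]
wrist_force: [0.2, 0.4, -0.6]
gripper_width: 0.0928
grip_force: 0.0
time_s: 11.2
ee_pos: [0.5307, -0.0411, 0.2141]
eef_rot: [-3.141, 0.0, 2.323]
wrist_force: [0.4, 0.4, 0.1]
gripper_width: 0.094
grip_force: 0.0
608 0.19536132845614193 -0.037403161909085755 -0.06263991898981244 -0.014966909927273212
```

View pics/t2.png

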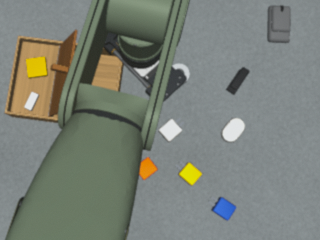

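The flap stands upright (near (70,68) in the crop). The tool moves on over the charger, and I'll measure it from two wrist views.

```bash
python3 -m creep '0 -40 0 0 1;0 -20 0 0 1;0 0 0 0 1'; python3 w.py charger w3; python3 -m creep '5 -30 0 0 1;5 -30 20 0 1;0 0 10 0 1;0 0 0 0 1'; python3 w.py charger w4
cat > c.py <<'E'
from h import *
import sys
for n in sys.argv[1:]:
    W=np.load(n+"_W.npy");im=cv2.imread(f"pics/{n}.png");b=im.min(2)
    for lo in(.022,):
        m=(np.hypot(W[...,0]-.438,W[...,1]-.117)<.06)&(W[...,2]>lo)&(W[...,2]<.036)&(b>120)
        P=W[m];print(n,m.sum(),np.median(P[:,2]))
        if len(P)>5:print(cv2.minAreaRect((P[:,:2]*1000).astype(np.float32)))
E
sed -i 's/-.117)<.06/+.117)<.06/' c.py; python3 c.py w3 w4
```

```text
time_s: 11.55
ee_pos: [0.4859, -0.0826, 0.214]
eef_rot: [-3.141, -0.0, 2.319]
wrist_force: [-0.2, 0.1, 0.2]
gripper_width: 0.0937
grip_force: 0.0
[ 0.4859 -0.0826  0.214 ] [-3.1407 -0.0002  2.3186] 11.55
pin 0.97 [184.6  79.8] [ 0.3462 -0.0551  0.0274]
pin 0.78 [208.1 163.8] [ 0.4337 -0.1102  0.0273]
pin 0.66 [126.2 137.8] [ 0.3345 -0.1555  0.027 ]
pin 0.62 [ 58.9 147.5] [ 0.2582 -0.2356  0.0244]
mask 0.82 [207.  170.9] 1536 [ 0.4382 -0.1176  0.0271]
mask 0.69 [120.8 140. ] 1359 [ 0.3304 -0.1625  0.027 ]
mask 0.65 [180.2  77. ] 1553 [ 0.3397 -0.056   0.0272]
mask 0.58 [ 53.6 144.4] 962 [ 0.2495 -0.2367  0.0274]
time_s: 12.1
ee_pos: [0.4363, -0.1141, 0.1827]
eef_rot: [-3.141, -0.003, 2.323]
wrist_force: [-1.2, -0.2, 0.2]
gripper_width: 0.0941
grip_force: 0.0
[ 0.4363 -0.1141  0.1827] [-3.1412 -0.0029  2.323 ] 12.1
pin 0.97 [227.9  83.6] [ 0.3428 -0.0578  0.027 ]
pin 0.94 [ 76.6 155.7] [ 0.255  -0.2375  0.0272]
pin 0.92 [156.4 145.5] [ 0.3283 -0.1587  0.0271]
pin 0.83 [253.2 178.6] [ 0.431  -0.1137  0.0272]
mask 0.96 [154.7 149. ] 1714 [ 0.3294 -0.1628  0.0274]
mask 0.95 [251.9 184.5] 1721 [ 0.4343 -0.1194  0.0273]
mask 0.85 [225.8  81.5] 1801 [ 0.3396 -0.0576  0.0268]
mask 0.84 [ 70.5 153.4] 1322 [ 0.2462 -0.2412  0.0276]
w3 1247 0.027074518550799336
((435.6192626953125, -118.13845825195312), (41.03738784790039, 45.39384460449219), 40.35274887084961)
w4 1552 0.026967185429576223
((435.4128723144531, -118.55998992919922), (41.989295959472656, 45.74771499633789), 41.561553955078125)
```

View pics/w4.png

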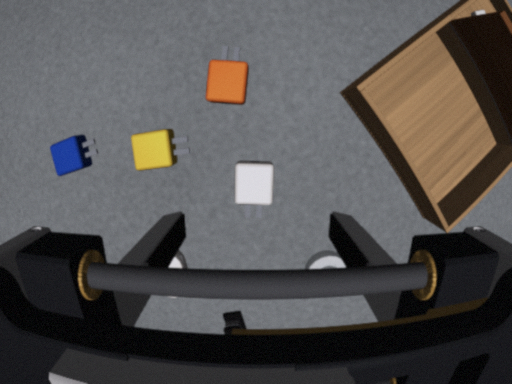

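The white block is at (254,184), and the coloured look-alikes are at (228,82), (153,149) and (69,155). The two views agree on centre (0.4355, -0.1185), top z 0.027 and yaw -49°. Now I'll descend.

```bash
python3 -m creep '-2.5 -3.5 20 2 0.6;0 0 30 0 0.6;0 0 30 0 0.6;0 0 30 0 0.6;0 0 0 0 0.6;0 0 0 0 0.6'
```

```text
time_s: 12.85
ee_pos: [0.437, -0.119, 0.0747]
eef_rot: [3.141, 0.0, 2.29]
wrist_force: [-0.1, -0.3, 0.3]
gripper_width: 0.0755
grip_force: 0.0
```

```bash
python3 -m creep '1 -1 20 0 0.6;0 0 20 0 0.6;0 0 9 0 0.6;0 0 0 0 0.6;0 0 0 0 -1;0 0 0 0 -1;0 0 0 0 -1;0 0 0 0 -1;0 0 0 0 -1;0 0 0 0 -1;0 0 0 0 -1' 20
```

```text
time_s: 13.95
ee_pos: [0.435, -0.1192, 0.0256]
eef_rot: [3.141, 0.001, 2.289]
wrist_force: [-0.3, 0.7, 4.5]
gripper_width: 0.0419
grip_force: 20.0
```

The charger is gripped at a 42 mm width. I'll lift it, turn 48° and move over the tier.

```bash
python3 -m creep '0 0 -15 0 -1;0 0 -30 0 -1;0 0 -30 0 -1;0 0 -30 0 -1;0 0 -25 0 -1;0 0 -15 8 -1;0 0 0 8 -1;0 0 0 8 -1;0 0 0 8 -1;0 0 0 8 -1;0 0 0 8.4 -1;0 0 0 0 -1'; python3 -m creep '20 8 0 0 -1;30 12 0 0 -1;30 12 0 0 -1;30 12 0 0 -1;30 12 0 0 -1;30 12 0 0 -1;25 10 0 0 -1;16 5 0 0 -1;0 0 0 0 -1;0 0 0 0 -1'; python3 w.py charger w5
python3 - <<'E'
from h import *
W=np.load("w5_W.npy");m=(np.hypot(W[...,0]-.555,W[...,1]-.1)<.2)&(W[...,2]>.053)&(W[...,2]<.068)
P=W[m];print(m.sum(),cv2.minAreaRect((P[:,:2]*1000).astype(np.float32)))
E
```

```text
time_s: 15.15
ee_pos: [0.434, -0.1189, 0.1695]
eef_rot: [-3.14, -0.0, 1.445]
wrist_force: [0.4, -0.2, -0.7]
gripper_width: 0.0417
grip_force: 20.0
time_s: 16.15
ee_pos: [0.543, 0.0793, 0.1697]
eef_rot: [-3.14, 0.001, 1.446]
wrist_force: [-0.8, 0.0, -1.6]
gripper_width: 0.0415
grip_force: 20.0
[0.543  0.0793 0.1697] [-3.1403  0.001   1.4458] 16.15
pin 0.83 [255.5 223.3] [0.5446 0.0891 0.1711]
mask 0.85 [256.6 231.8] 5857 [0.5446 0.084  0.1712]
mask 0.4 [257.6 147.1] 26259 [0.5511 0.1317 0.1843]
3748 ((552.2410888671875, 140.77369689941406), (255.50103759765625, 200.42169189453125), 82.84683227539062)
```

View pics/w5.png

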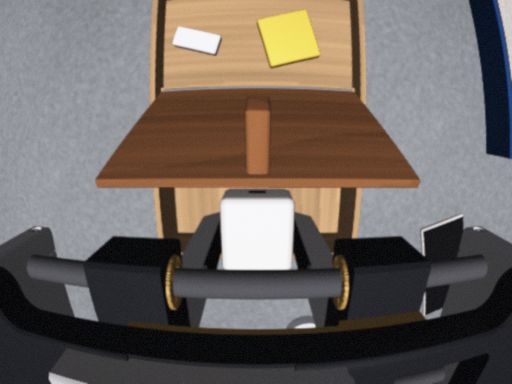

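The charger is held at (256,230). The flap's free edge at row 180 leans toward the gripper: its top face looks to +y, so my retreat dragged it back somewhat. I'll measure the flap angle and the camera clearance before lowering.

Run:
```python
from h import *
np.set_printoptions(precision=4,suppress=True)
W=np.load("w5_W.npy");u=np.array([.125,.992]);xx=np.array([.992,-.125]);h=np.array([.5559,.1743])
Q=W[...,:2]-h;y=Q@u;x=Q@xx;z=W[...,2]-.047
for c in (130,180,220,330,380):
    for r in range(85,200,12): print((c,r),x[r,c].round(3),y[r,c].round(3),z[r,c].round(3),end=' | ')
    print()
m=(abs(x)<.09)&(abs(x)>.02)&(y<.01)&(y>-.12)&(z>.04)&(z<.15);m[190:]=False
P=np.c_[y[m],z[m]];a=np.polyfit(P[:,1],P[:,0],1);print(m.sum(),a,"theta",np.pi/2+np.arctan(a[0]))
p=arm.camera_params("wrist");o=-np.array(p["R"]).T@np.array(p["t"]);e=arm.get_obs()["ee_pos"]
print("cam rel TCP org y,z",(o[:2]-e[:2])@u,o[2]-e[2],np.array(p["R"])[2])
```

```text
(130, 85) -0.147 0.017 -0.048 | (130, 97) -0.147 0.002 -0.048 | (130, 109) -0.147 -0.012 -0.047 | (130, 121) -0.147 -0.026 -0.048 | (130, 133) -0.089 -0.036 0.083 | (130, 145) -0.082 -0.043 0.098 | (130, 157) -0.076 -0.05 0.112 | (130, 169) -0.072 -0.055 0.123 | (130, 181) -0.068 -0.06 0.132 | (130, 193) -0.154 -0.112 -0.048 | 
(180, 85) -0.076 0.007 -0.012 | (180, 97) -0.067 -0.008 0.022 | (180, 109) -0.061 -0.02 0.047 | (180, 121) -0.055 -0.029 0.068 | (180, 133) -0.051 -0.037 0.086 | (180, 145) -0.047 -0.044 0.1 | (180, 157) -0.044 -0.05 0.112 | (180, 169) -0.041 -0.055 0.125 | (180, 181) -0.04 -0.061 0.131 | (180, 193) -0.088 -0.11 -0.042 | 
(220, 85) -0.035 0.004 -0.003 | (220, 97) -0.031 -0.01 0.024 | (220, 109) -0.028 -0.021 0.05 | (220, 121) -0.026 -0.03 0.068 | (220, 133) -0.024 -0.038 0.086 | (220, 145) -0.022 -0.045 0.1 | (220, 157) -0.021 -0.051 0.113 | (220, 169) -0.019 -0.055 0.125 | (220, 181) -0.018 -0.06 0.133 | (220, 193) -0.041 -0.11 -0.042 | 
(330, 85) 0.072 0.007 -0.012 | (330, 97) 0.064 -0.008 0.021 | (330, 109) 0.058 -0.02 0.046 | (330, 121) 0.053 -0.03 0.068 | (330, 133) 0.049 -0.038 0.084 | (330, 145) 0.045 -0.044 0.1 | (330, 157) 0.042 -0.05 0.112 | (330, 169) 0.04 -0.055 0.124 | (330, 181) 0.038 -0.061 0.131 | (330, 193) 0.083 -0.11 -0.041 | 
(380, 85) 0.141 0.016 -0.047 | (380, 97) 0.142 0.002 -0.048 | (380, 109) 0.142 -0.012 -0.049 | (380, 121) 0.141 -0.026 -0.046 | (380, 133) 0.086 -0.036 0.082 | (380, 145) 0.08 -0.043 0.097 | (380, 157) 0.074 -0.05 0.112 | (380, 169) 0.069 -0.055 0.123 | (380, 181) 0.066 -0.06 0.131 | (380, 193) 0.147 -0.111 -0.046 | 
16892 [-0.4758  0.0029] theta 1.1266572240007562
cam rel TCP org y,z 0.0657181412542098 0.1563856287079511 [-0.0305 -0.2278 -0.9732]
```

The flap is at θ=1.13 and its edge is in the gripper's way. I'll push it back past upright with the held block's rear face. That takes about 2 N at 0.11 m above the hinge, well under the 20 N grip.

```bash
python3 -m creep '10 0 0 0 -1;10 0 0 0 -1;10 0 0 0 -1;10 0 0 0 -1;10 0 0 0 -1;10 0 0 0 -1;10 0 0 0 -1;8 0 0 0 -1;0 0 0 0 -1'; python3 -m creep '-15 0 0 0 -1;-30 0 0 0 -1;-30 0 0 0 -1;-15 0 0 0 -1;0 0 0 0 -1;0 0 0 0 -1'; python3 w.py charger w6;  python3 - <<'E'
from h import *
np.set_printoptions(precision=4,suppress=True)
W=np.load("w6_W.npy");u=np.array([.125,.992]);xx=np.array([.992,-.125]);h=np.array([.5559,.1743])
Q=W[...,:2]-h;y=Q@u;x=Q@xx;z=W[...,2]-.047
m=(abs(x)<.09)&(abs(x)>.02)&(y<.05)&(y>-.06)&(z>.03)&(z<.15);m[200:]=False
P=np.c_[y[m],z[m]];a=np.polyfit(P[:,1],P[:,0],1);print(m.sum(),a,"theta",np.pi/2+np.arctan(a[0]),P[:,1].max(),np.median(y[m&(z>.13)]))
o=arm.get_obs();print("TCP org y",(o["ee_pos"][:2]-np.array([.5525,.1475]))@u,(o["ee_pos"][:2]-np.array([.5525,.1475]))@xx)
E
```

```text
time_s: 17.2
ee_pos: [0.5534, 0.1586, 0.1699]
eef_rot: [-3.141, -0.001, 1.446]
wrist_force: [-0.7, -0.5, -0.2]
gripper_width: 0.0417
grip_force: 20.0
time_s: 17.8
ee_pos: [0.5422, 0.0678, 0.1703]
eef_rot: [3.141, -0.001, 1.443]
wrist_force: [0.0, -1.1, -1.4]
gripper_width: 0.0418
grip_force: 20.0
[0.5422 0.0678 0.1703] [ 3.1413 -0.001   1.4429] 17.8
pin 0.57 [257.1 222.6] [0.5448 0.078  0.1719]
mask 0.69 [255.6 230.9] 5747 [0.5433 0.0731 0.1717]
16143 [ 0.1469 -0.005 ] theta 1.7166211030163345 0.14529971045160672 0.015106997102040895
TCP org y -0.07943169046782855 -0.0003885165753733256
```

View pics/w6.png

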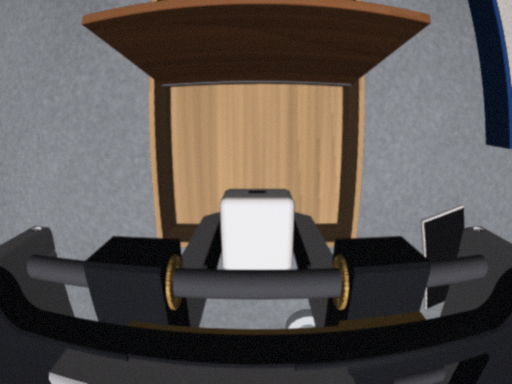

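The flap now stands at about 1.7 rad (top edge at row 20) with the tier floor in clear view, and the charger has not slipped. I'll lower it.

```bash
python3 -m creep '4 0 15 0 -1;0 0 30 0 -1;0 0 30 0 -1;0 0 25 0 -1;0 0 20 0 -1;0 0 5 0 -1;0 0 0 0 -1;0 0 0 0 -1'; python3 -m creep '0 0 4 0 -1;0 0 4 0 -1;0 0 2 0 -1;0 0 0 0 -1;0 0 0 0 -1'
```

```text
time_s: 18.75
ee_pos: [0.5433, 0.0722, 0.0458]
eef_rot: [3.14, -0.0, 1.445]
wrist_force: [-0.3, 0.6, -0.9]
gripper_width: 0.0421
grip_force: 20.0
time_s: 19.25
ee_pos: [0.5426, 0.0718, 0.0352]
eef_rot: [3.142, 0.0, 1.444]
wrist_force: [-0.2, 0.4, -1.2]
gripper_width: 0.0415
grip_force: 20.0
```

```bash
python3 -m creep '0 0 2 0 -1;0 0 0 0 -1;0 0 1.5 0 -1;0 0 0 0 -1;0 0 0 0 -1'
```

```text
time_s: 19.75
ee_pos: [0.5426, 0.0718, 0.0316]
eef_rot: [3.142, 0.0, 1.444]
wrist_force: [0.8, 0.1, -0.5]
gripper_width: 0.0419
grip_force: 20.0
```

```bash
python3 -m creep '0 0 1 0 -1;0 0 0 0 -1;0 0 0 0 -1'; python3 -m creep '0 0 0.6 0 -1;0 0 0 0 -1;0 0 0 0 -1'
```

```text
time_s: 20.05
ee_pos: [0.5426, 0.0718, 0.0316]
eef_rot: [-3.141, 0.0, 1.444]
wrist_force: [-2.7, -0.8, 5.6]
gripper_width: 0.0419
grip_force: 20.0
time_s: 20.35
ee_pos: [0.5426, 0.0718, 0.0316]
eef_rot: [-3.141, 0.0, 1.444]
wrist_force: [-3.7, -0.6, 10.2]
gripper_width: 0.0421
grip_force: 20.0
```

The charger is on the floor (10 N contact). I'll open to 75 mm and retreat straight up.

```bash
python3 -m creep '0 0 -0.5 0 0.4;0 0 0 0 0.4;0 0 0 0 0.4;0 0 0 0 0.4;0 0 0 0 0.4;0 0 -10 0 0.4;0 0 -20 0 0.4;0 0 -30 0 0.4;0 0 -40 0 0.4;0 0 -40 0 0.4;0 0 0 0 0.4;0 0 0 0 0.4'; python3 w.py charger w7;  python3 - <<'E'
from h import *
np.set_printoptions(precision=4,suppress=True)
W=np.load("w7_W.npy");u=np.array([.125,.992]);xx=np.array([.992,-.125]);h=np.array([.5559,.1743])
Q=W[...,:2]-h;y=Q@u;x=Q@xx;z=W[...,2]-.047
m=(abs(x)<.09)&(abs(x)>.02)&(y<.05)&(y>-.06)&(z>.03)&(z<.15);m[200:]=False
P=np.c_[y[m],z[m]];a=np.polyfit(P[:,1],P[:,0],1);print(m.sum(),"theta",np.pi/2+np.arctan(a[0]))
b=cv2.imread("pics/w7.png").min(2);m=(abs(x)<.05)&(abs(y+.103)<.05)&(W[...,2]>.02)&(W[...,2]<.06)&(b>110);print(m.sum(),np.percentile(W[...,2][m],[5,50,95]))
E
```

```text
time_s: 21.55
ee_pos: [0.5436, 0.0718, 0.1725]
eef_rot: [3.138, -0.0, 1.444]
wrist_force: [-0.0, 0.3, -0.5]
gripper_width: 0.0659
grip_force: 0.0
[0.5436 0.0718 0.1725] [ 3.1379 -0.0003  1.4443] 21.55
pin 0.76 [252.2 178.4] [0.5415 0.0797 0.0332]
mask 0.68 [254.2 184.3] 1972 [0.5427 0.0735 0.0336]
15502 theta 1.7196807122890678
1892 [0.0215 0.0329 0.0342]
```

View pics/w7.png

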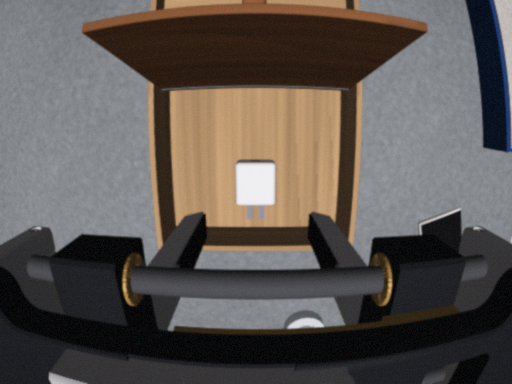

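The charger lies flat in the tier at (255,184) with its prongs clear of the wall. Its top is at z 0.033, so its underside is at about 0.006. The flap stands at about 1.7 rad and the gripper is clear.

```bash
python3 -c "
from plant import arm
print(arm.hand_in())"
```

```text
the job is handed in; nothing more can be done
None
```

The job is handed in: the charger lies flat on the lower tier's floor, the flap stands open at about 1.7 rad (it sagged to about 1.13 when I pulled the gripper away, so I pushed it back up with the held charger), and the robot never touched the earbud case.

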